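Load a specimen box and run the stuck imaging carriage to its stop

TASK

Set the specimen box down flat in the low-rimmed tray of the parked carriage and let go of it. Then push the carriage by its upright plate, hard enough to get it out of its stiff parking catch, and run it on into the white imaging hood until it meets the end stop hidden inside: meet the stop slowly, press gently and no further than needed, and leave the carriage resting against the stop's sprung buffer with the box still seated in the tray. Leave the other things on the bench alone.

Things in the scene. Friction and masses are not known exactly. Their poses are not given: they have to be found in the camera images.
- station: Fixed imaging station: base plate 150 x 500 x 12 mm along its y axis (y -200 to 300 mm), two rails, a white hood over its +y end (y 75 to 300 mm, 148 mm wide, roof 130 mm above the bench, lens tube on it up to 192 mm; open towards -y). Origin: on the bench under the parked tray. The carriage is pushed along its +y, which is roughly the world's +y (turned up to 0.25 rad).
- carriage (a joint): Travel of the carriage towards the hood, in m: 0 = parked. It starts stuck: in the first 12 mm a ball catch must be overcome, with 9 to 20 N (differs each time); it then gives way for good and the carriage slides with about 3 N of friction. It meets the hidden stop at a travel between 0.125 and 0.170, different each time. It stays where left, but for the buffer's push back.
- buffer (a joint): Compression of the sprung rubber buffer on the end stop, hidden in the hood, in m: 0 until the carriage touches it. About 2 N per mm, besides the 3 N of friction. When the carriage is let go the buffer pushes it back until about 1.5 mm is left, held by friction. Pressed 6 mm (a push of about 15 N) it is overloaded. The reading is noisy by about 1 mm.
- tray (a point): Centre of the tray floor, the upper face of the carriage's steel deck (100 x 110 mm), 40 mm above the bench; axes as the station's; moves with the carriage. Rims 8 mm high leave an inner space of 56 mm (x) by 90 mm (y) for the box; the long sides have rims only at the corners, the middle 52 mm being open for fingers.
- push_plate (a point): Centre of the upright steel push plate at the carriage's rear (-y) end, 165 mm behind the tray's centre: 60 mm wide (x), 10 mm thick (y), 32 to 92 mm above the bench, this point at 62 mm. A 30 mm wide bar joins it to the deck, top 40 mm above the bench. Axes as the station's. Push it on its rear (-y) face, or pinch it from above across its thickness.
- box_center (a point): Centre (half-way up) of the closed specimen box: off-white plastic, 50 mm (its x) by 84 mm (its y) by 44 mm high, about 0.12 kg, standing on the bench to the left, beyond the hood's end. In the tray its long side goes along the station's y axis, either way round.
- jar: Bystander: jar with screw cap, diameter 90 mm, 130 mm high; origin at the centre of its underside. Not to be disturbed.
- dish: Bystander: closed flat round dish, diameter 94 mm, 22 mm high; origin at the centre of its underside. Not to be disturbed.
- tweezers: Bystander: steel tweezers 130 mm long lying along their y axis; origin in the middle of their underside. Not to be disturbed.
- pot: Bystander: small round pot with cap, diameter 64 mm, 55 mm high; origin at the centre of its underside. Not to be disturbed.

How it is judged:
By the outcome, as a careful person would: the job done as asked, in the order asked, and still so for the second after the job is handed in, with the robot touching nothing.
It also fails if it takes over 69 s, if anything falls off the work surface, if the arm or the gripper's body presses on something with over 40 N, if the wrist force passes 120 N, or if a joint passes its speed limit or range.

ROBOT

A 6-joint arm with a two-finger parallel gripper is mounted at the origin on the work surface. World frame = base frame: x ahead of the robot, y to its left, z up, the work surface at z = 0. Lengths are in m, angles in degrees, forces in N, time in s.
With the tool pointing down it reaches from about 0.375 to 0.9 m from the base axis. Payload 3.1 kg.
Tool frame: the origin (TCP) lies midway between the tips of the shut fingers; the grasp point (between the pads) lies 19 mm behind it; z points along the fingers, y is the direction in which the jaws open and shut (so a half turn about z gives the same grasp; the last joint's range is limited). The gripper opens to 87 mm and grips with 3 to 60 N. Pads are 19 mm wide; open, the fingers measure 117 mm over their backs; the gripper's body (75 mm by 190 mm) begins 51 mm behind the grasp point.
Start: joints at [53.887, 30.224, 82.088, -0, 67.689, -10.227], TCP at [0.273, 0.562, 0.202] pointing down, gripper open.
Joint ranges: [-176.69, 176.69], [-43.24, 126.21], [12.49, 139.97], [-82, 262], [0, 151.66], [-163.58, 163.58]. Speed limits (degrees/s): [159.86, 159.86, 180, 180, 180, 180].

INTERFACE

Orientations are given as a 3x3 rotation matrix whose columns are the frame's x, y, z axes.
In Python, from plant import bot gives the robot as it stands. The module is installed in compiled form; this text tells all that it offers.
- The arm moves only by the tool apply_moves, never from a script. Its argument "increments" is a list of rows, each a list of 3 entries, a list of its own where there are three numbers: the shift along the world's x, y, z scaled (see below), then the turn about the world's z scaled (see below), then the closure, from 0 (fully open) to 1 (shut). A call has exactly 8 rows; each row shifts and turns the commanded pose from where the row before left it; what a row does not reach is not made up. The controller multiplies each number of a shift by 0.04 m and each number of a turn by 90 degrees. A row lasts 1/8 s, in which the tool goes at most 62.5 mm and 10.7 degrees, less where a joint would pass 70% of its speed; a pose out of reach is approached as far as the arm can. A call with a number of a shift or a turn outside -1 to 1 is refused whole. A call with a gripper value outside its range is refused whole. The fingers move at their own pace and stop on an object; "force" is the grip in N (left out, the last holds). Time passes only in rows, so rows that do not move let the fingers close, or fill a call up. It gives the time, the measured TCP pose, the force and the opening at its end, in the units of the state.
- bot.sense(): the state, without advancing time (a new reading comes with each control period).
- bot.snapshot(name): name is "scene" or "top" or "wrist"; returns the picture (384x512x3 uint8, blue, green, red); there is no depth.
- bot.camera_params(name): a dict with "intrinsics" (3x3 intrinsics, pixels), "extrinsics" (4x4, takes a point from world to camera coordinates). Camera axes: x right, y down, z forward; pixel columns grow to the right and rows downward; lengths in m; the calibration is good to about 2 mm. A picture is of the moment at which its call begins: read the wrist's pose just before it. camera_params takes no time and is no camera call; for the wrist camera it gives the pose at the moment of the call.
- bot.sign_off(): hands the job in, once; it reports no verdict.
Trained networks look in the newest picture that a camera, given by its name, has taken for a name from the list of things; names that differ only in an ending like _2 or _b are one class to them, and where a whole thing is asked for, a point or a joint stands for the part that bears it (a point fixed in the world has none). Each returns a list of dicts, best first, with "p" (0 to 1); they miss things now and then, are a little off and sometimes report something else, mostly with a low value. They report only what shows in the picture. A call takes as long as a camera call.
- bot.boxes_of(query, camera): "at" ([x, y, z] in m, in world coordinates, good to about 4 mm: the middle of the surface that is visible of it).
- bot.tip_of(query, camera): "at" ([x, y, z] in m, in world coordinates, good to about 4 mm: a listed point, or the origin of a listed thing).
The state is a dict: "time": time; "joint_pos": joint angles; "dq": joint speeds; "joint_efforts": joint torques, N m; "ee_pos": TCP position; "tool_rot": TCP orientation; "wrist_force": force on the tool from outside, world axes, zero at the start; "wrist_torque": the same for the moment, N m; "gripper_width": finger opening in m.
Only numpy, scipy, OpenCV 4.12 (cv2) and the standard library are available. Lean on these libraries where they do the work, as an engineer would, in place of code of your own. Each camera call takes 0.05 s, during which the arm holds its last target.

## Working session

There is one attempt and no reset: what is moved stays moved. The work goes in short steps, Python scripts to look and compute and a tool call to move; the robot and the scene stay as the last step left them, time stands still between calls to the robot, and variables do not carry over. Pictures are saved under pics/ and viewed, and the job is handed in when it is done.

Besides the shell and the picture viewer there is one more tool, called after "Request:" as a command line: name --argument value ..., lists and objects as JSON in quotes. apply_moves: Moves the arm, as the interface text tells. Its arguments: {"type":"object","properties":{"increments":{"type":"array","items":{"type":"array"}},"force":{"type":"number"}},"required":["increments"]}

```bash
mkdir -p pics; cat > h.py <<'E'
import numpy as np, cv2
from plant import bot
def snap(c,n):
    im=bot.snapshot(c); cv2.imwrite(f'pics/{n}.png',im); return im
def proj(c,P):
    d=bot.camera_params(c);K=np.array(d['intrinsics']);T=np.array(d['extrinsics'])
    p=T[:3,:3]@np.array(P)+T[:3,3]; q=K@p; return q[:2]/q[2]
def ray(c,uv,z):
    d=bot.camera_params(c);K=np.array(d['intrinsics']);T=np.array(d['extrinsics'])
    R=T[:3,:3];o=-R.T@T[:3,3]; r=R.T@np.linalg.inv(K)@np.array([uv[0],uv[1],1.])
    return o+r*(z-o[2])/r[2]
E
python3 - <<'E'
from h import *
s=bot.sense();print({k:np.round(v,3).tolist() for k,v in s.items()})
a=snap('scene','scene0');b=snap('top','top0')
for c in ['top','scene']:
  for q in ['tray','push_plate','box_center','station','carriage','jar','dish','tweezers','pot']:
    try: print(c,q,[(np.round(x['at'],3).tolist(),round(x['p'],2)) for x in bot.tip_of(q,c)][:3])
    except Exception as e: print(c,q,e)
E
```

```text
{'time': 0.0, 'joint_pos': [53.887, 30.281, 82.155, -0.0, 67.688, -10.227], 'dq': [-0.047, 0.109, 0.064, 0.055, -0.05, -0.058], 'joint_efforts': [-0.0, -44.003, -17.66, 0.063, 0.058, -0.0], 'ee_pos': [0.272, 0.562, 0.201], 'tool_rot': [[-0.9, 0.437, -0.001], [0.437, 0.9, -0.002], [0.0, -0.002, -1.0]], 'wrist_force': [0.876, 0.314, -0.326], 'wrist_torque': [-0.019, -0.043, 0.019], 'gripper_width': 0.087}
top tray [([0.53, -0.126, 0.038], 0.62)]
top push_plate [([0.561, -0.291, 0.062], 0.58)]
top box_center [([0.515, 0.351, 0.018], 0.58)]
top station [([0.536, -0.125, -0.004], 0.59)]
top carriage it knows: box_center, dish, jar, pot, push_plate, station, tray, tweezers
top jar [([0.673, 0.324, -0.001], 0.92)]
top dish [([0.463, -0.43, -0.003], 0.84), ([0.53, -0.124, 0.038], 0.51)]
top tweezers [([0.372, -0.258, -0.003], 0.58)]
top pot [([0.688, -0.423, -0.006], 0.77)]
scene tray [([0.533, -0.122, 0.037], 0.94), ([0.694, -0.42, 0.004], 0.45)]
scene push_plate [([0.564, -0.289, 0.059], 0.61)]
scene box_center [([0.518, 0.352, 0.024], 0.72)]
scene station [([0.534, -0.123, 0.0], 0.79)]
scene carriage it knows: box_center, dish, jar, pot, push_plate, station, tray, tweezers
scene jar [([0.669, 0.326, 0.0], 0.87)]
scene dish [([0.458, -0.425, -0.001], 0.97)]
scene tweezers [([0.366, -0.257, 0.004], 0.55)]
scene pot [([0.692, -0.422, 0.001], 0.61)]
```

```bash
python3 -c "
import cv2
" ; ls pics
```

```text
scene0.png
top0.png
```

View pics/top0.png

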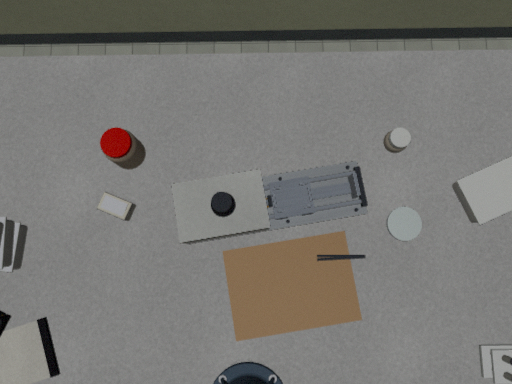

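View pics/scene0.png

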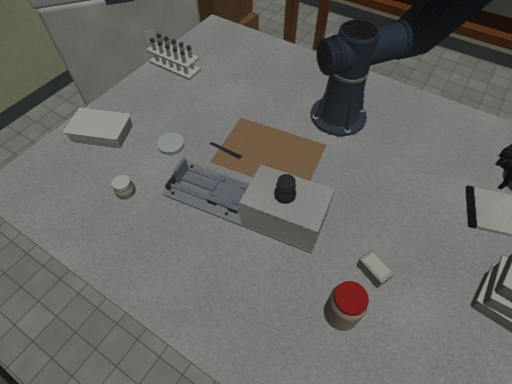

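Top view: the box is at px (115,206), the hood at (222,205), the tray at (293,197) and the push plate at (361,187). The jar at (118,145) stands near the box. Next I measure the angles.

```bash
python3 - <<'E'
from h import *
im=cv2.imread('pics/top0.png')
a=cv2.resize(im[130:240,250:380],None,fx=5,fy=5,interpolation=cv2.INTER_CUBIC)
b=cv2.resize(im[175:235,85:145],None,fx=8,fy=8,interpolation=cv2.INTER_CUBIC)
cv2.imwrite('pics/c1.png',a);cv2.imwrite('pics/c2.png',b)
# predicted outlines
th=np.arctan2(0.031,0.166)
print(np.degrees(th))
for y in(-.2,.3):
  for x in(-.075,.075):
    R=np.array([[np.cos(th),-np.sin(th)],[np.sin(th),np.cos(th)]]);p=np.array([.533,-.124])+R@[x,y]
    print(x,y,proj('top',[*p,.012]))
for x in bot.boxes_of('box_center','top'): print(x)
E
```

```text
10.577970467567285
-0.075 -0.2 [367.68475241 210.798134  ]
0.075 -0.2 [354.9661897  158.27099456]
-0.075 0.3 [187.90373238 247.05376077]
0.075 0.3 [178.4221628  193.29269873]
{'at': [0.5122, 0.3415, 0.0451], 'p': 0.8}
```

View pics/c1.png

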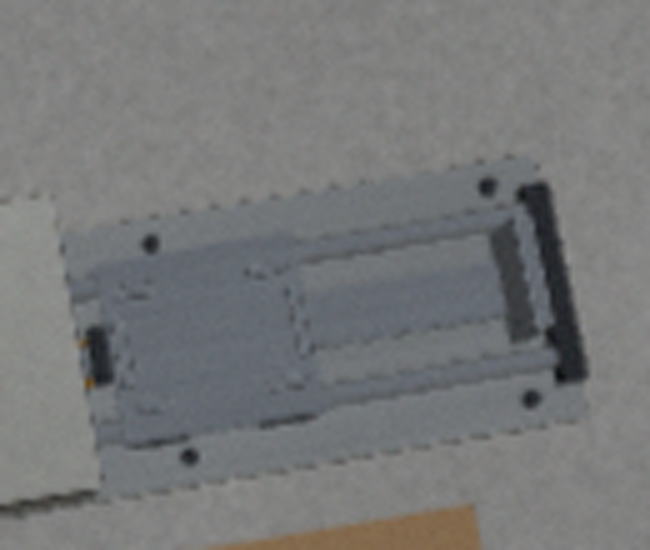

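View pics/c2.png

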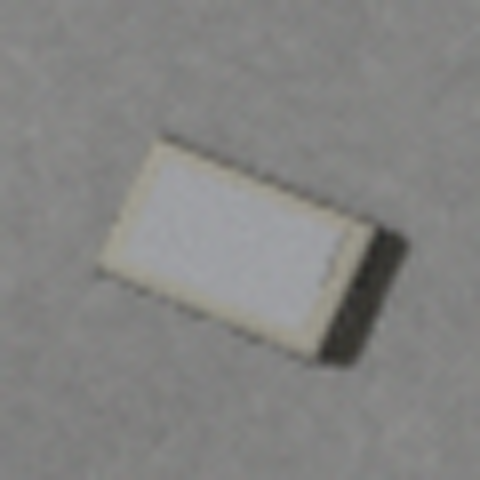

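```bash
python3 - <<'E'
from h import *
from scipy.optimize import least_squares
P=np.array([ray('top',(u/8+85,v/8+175),.044) for u,v in [(160,138),(375,225),(318,358),(100,268)]])
print(P.round(3),P.mean(0).round(4)); 
def yawy(a,b): d=b-a; return np.degrees(np.arctan2(-d[0],d[1]))
print(yawy(P[1],P[0]),yawy(P[2],P[3]),np.linalg.norm(P[1]-P[0]),np.linalg.norm(P[2]-P[1]))
B=[ray('top',(u/5+250,v/5+130),.012) for u,v in [(540,158),(588,420),(100,500),(65,230)]]
print(np.round(B,4)); print(yawy(B[0],B[3]),yawy(B[1],B[2]),yawy(B[0],B[1])+90)
im=cv2.imread('pics/scene0.png')
cv2.imwrite('pics/c3.png',cv2.resize(im[140:230,155:265],None,fx=6,fy=6,interpolation=cv2.INTER_CUBIC))
E
```

```text
[[0.553 0.376 0.044]
 [0.522 0.303 0.044]
 [0.478 0.321 0.044]
 [0.509 0.395 0.044]] [0.5154 0.3488 0.044 ]
-22.58719600745417 -22.83387765918327 0.07921459560243263 0.0476763213111482
[[ 0.6338 -0.3148  0.012 ]
 [ 0.4872 -0.3337  0.012 ]
 [ 0.4472 -0.066   0.012 ]
 [ 0.5968 -0.0495  0.012 ]]
7.941320701369286 8.497570214776598 187.3290146232369
```

View pics/c3.png

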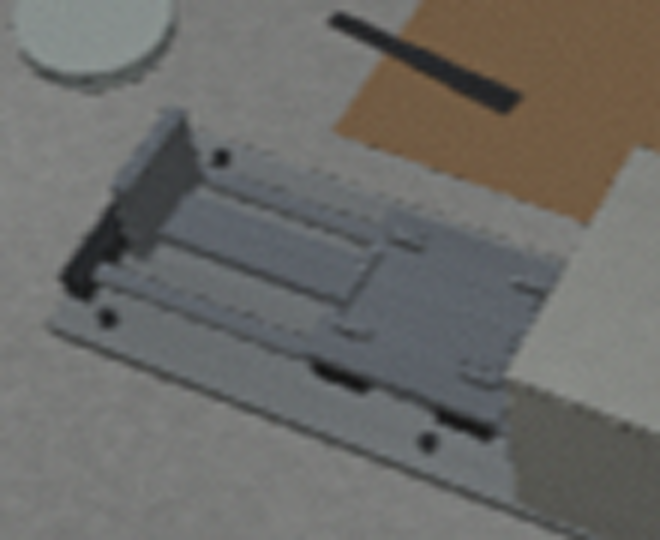

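Request:
apply_moves --increments '[[[0.76,-0.666,0],-0.118,0],[[0.76,-0.666,0],-0.118,0],[[0.76,-0.666,0],-0.118,0],[[0.76,-0.666,0],-0.118,0],[[0.76,-0.666,0],-0.118,0],[[0.76,-0.666,0],-0.118,0],[[0.76,-0.666,0],-0.118,0],[[0.76,-0.666,0],-0.118,0]]' --force 20

```text
time: 1.95
ee_pos: [0.517, 0.3483, 0.202]
tool_rot: [[0.362, 0.932, 0.0], [0.932, -0.362, 0.0], [0.0, 0.0, -1.0]]
wrist_force: [0.6, 0.6, 1.0]
gripper_width: 0.0871
```

```bash
python3 - <<'E'
from h import *
s=bot.sense();print(s['time'],s['ee_pos'],np.degrees(np.arctan2(s['tool_rot'][1][1],s['tool_rot'][0][1])))
d=bot.camera_params('wrist');print(np.round(d['extrinsics'],3).tolist(),d['intrinsics'])
snap('wrist','w1');snap('scene','s1')
for q in ['box_center','jar']: print(bot.tip_of(q,'wrist'))
E
```

```text
1.95 [0.51703241 0.34825695 0.20202025] -21.201584025445573
[[0.932, -0.362, 0.0, -0.356], [-0.348, -0.897, 0.272, 0.458], [-0.098, -0.253, -0.962, 0.529], [0.0, 0.0, 0.0, 1.0]] [[295.18550778   0.         258.27483647]
 [  0.         295.18550778 189.81426174]
 [  0.           0.           1.        ]]
[{'at': [0.5165, 0.3516, 0.0237], 'p': 0.92}]
[{'at': [0.6669, 0.3233, 0.006], 'p': 0.73}]
```

View pics/w1.png

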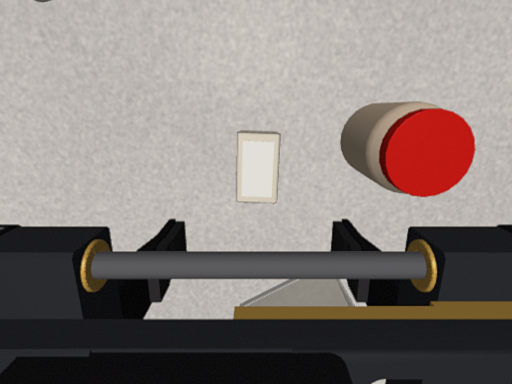

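View pics/s1.png

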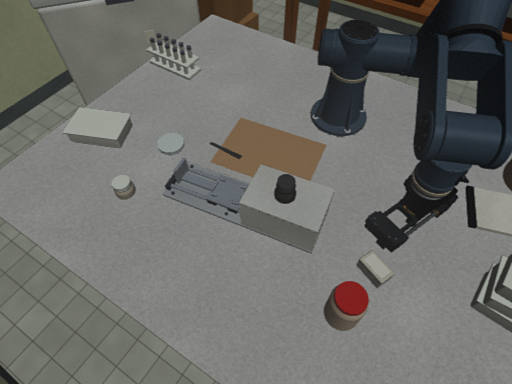

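The wrist image shows the box at px (257,167) between the fingers' columns, and the jar's cap at (427,152). The gripper body is wide along the jaw direction, so its clearance to the jar needs checking.

```bash
python3 - <<'E'
from h import *
im=cv2.imread('pics/w1.png')
g=cv2.cvtColor(im[120:215,220:300],cv2.COLOR_BGR2HSV)
b=im[120:215,220:300]
cv2.imwrite('pics/c4.png',cv2.resize(b,None,fx=6,fy=6,interpolation=cv2.INTER_CUBIC))
print('jar top',ray('wrist',(427,152),.13))
m=cv2.inRange(im,(0,0,150),(60,60,255)); 
c=max(cv2.findContours(m,0,1)[0],key=cv2.contourArea); e=cv2.fitEllipse(c); print(e, ray('wrist',e[0],.13))
E
```

```text
jar top [0.66526435 0.32913418 0.13      ]
((429.4634704589844, 152.1785430908203), (80.24018859863281, 93.22794342041016), 47.38444137573242) [0.6672221  0.32822183 0.13      ]
```

View pics/c4.png

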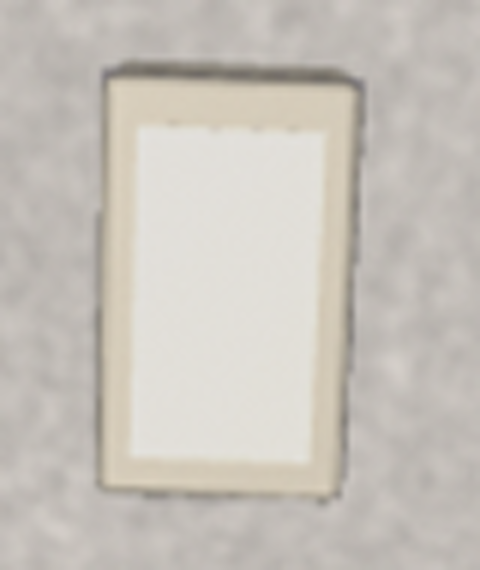

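```bash
python3 - <<'E'
from h import *
P=np.array([ray('wrist',(u/6+220,v/6+120),.044) for u,v in [(105,76),(357,84),(340,494),(100,487)]])
print(P.round(4),P.mean(0).round(4))
def yawy(a,b): d=b-a; return np.degrees(np.arctan2(-d[0],d[1]))
print(yawy(P[3],P[0]),yawy(P[2],P[1]),yawy(P[0],P[1])+90)
E
```

```text
[[0.5101 0.3982 0.044 ]
 [0.5542 0.3798 0.044 ]
 [0.5233 0.304  0.044 ]
 [0.4785 0.3227 0.044 ]] [0.5165 0.3511 0.044 ]
-22.682855913390124 -22.167326541332745 -22.668991049711067
```

Request:
apply_moves --increments '[[[-0.1,0.09,0],-0.0155,0],[[0,0,-0.8],0,0],[[0,0,-0.9],0,0],[[0,0,-0.9],0,0],[[0,0,-0.9],0,0],[[0,0,-0.75],0,0],[[0,0,-0.35],0,0],[[0,0,-0.15],0,0]]'

```text
time: 3.15
ee_pos: [0.5113, 0.3535, 0.0116]
tool_rot: [[0.377, 0.926, -0.0], [0.926, -0.377, -0.0], [-0.0, -0.0, -1.0]]
wrist_force: [1.3, 0.7, 0.7]
gripper_width: 0.0873
```

Request:
apply_moves --increments '[[[0,0,0],0,1],[[0,0,0],0,1],[[0,0,0],0,1],[[0,0,0],0,1],[[0,0,0],0,1],[[0,0,0],0,1],[[0,0,0.1],0,1],[[0,0,0.4],0,1]]' --force 20

```text
time: 4.15
ee_pos: [0.5102, 0.3521, 0.0311]
tool_rot: [[0.379, 0.926, -0.004], [0.926, -0.379, -0.002], [-0.003, -0.003, -1.0]]
wrist_force: [0.7, 0.0, -0.7]
gripper_width: 0.0498
```

```bash
python3 - <<'E'
from h import *
s=bot.sense();print(s['time'],s['ee_pos'],s['gripper_width'],s['wrist_force'])
snap('wrist','w2')
E
```

```text
4.15 [0.51018674 0.35211593 0.03111826] 0.04983023664555389 [ 0.66748338  0.0150485  -0.69909329]
```

View pics/w2.png

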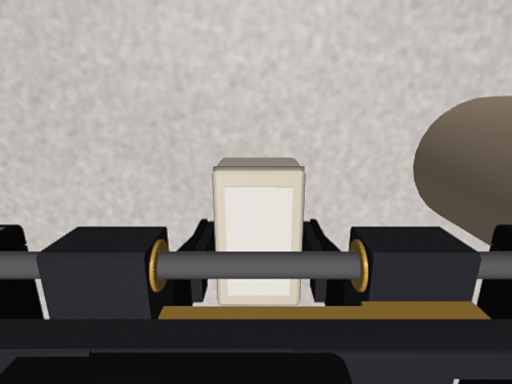

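Request:
apply_moves --increments '[[[0,0,1],0,1],[[0,0,1],0,1],[[0,0,1],0,1],[[0,0,1],0,1],[[0,-1,1],0,1],[[0,-1,1],0,1],[[0,-1,0],0,1],[[0,-1,0],0,1]]'

```text
time: 5.2
ee_pos: [0.5117, 0.1917, 0.2733]
tool_rot: [[0.378, 0.926, 0.002], [0.926, -0.378, 0.0], [0.001, 0.002, -1.0]]
wrist_force: [0.6, -0.6, -0.8]
gripper_width: 0.0499
```

Request:
apply_moves --increments '[[[0.135,-1,0],0.043,1],[[0.135,-1,0],0.043,1],[[0.135,-1,0],0.043,1],[[0.135,-1,0],0.043,1],[[0.135,-1,0],0.043,1],[[0.135,-1,0],0.043,1],[[0.135,-1,0],0.043,1],[[0.135,-1,0],0.043,1]]'

```text
time: 6.2
ee_pos: [0.5549, -0.1282, 0.2724]
tool_rot: [[-0.154, 0.988, 0.0], [0.988, 0.154, 0.0], [0.0, 0.0, -1.0]]
wrist_force: [0.8, -0.3, -1.0]
gripper_width: 0.0499
```

Request:
apply_moves --increments '[[[0,-1,0],0,1],[[0,-1,0],0,1],[[0,-0.7,0],0,1],[[0,-0.3,0],0,1],[[0,0,0],0,1],[[0,0,0],0,1],[[0,0,0],0,1],[[0,0,0],0,1]]'

```text
time: 7.2
ee_pos: [0.5553, -0.2464, 0.2721]
tool_rot: [[-0.153, 0.988, -0.0], [0.988, 0.153, 0.0], [0.0, 0.0, -1.0]]
wrist_force: [1.0, 0.7, -1.0]
gripper_width: 0.0494
```

```bash
python3 - <<'E'
from h import *
s=bot.sense();print(s['time'],s['ee_pos'],s['gripper_width'],s['wrist_force'],np.degrees(np.arctan2(s['tool_rot'][1][1],s['tool_rot'][0][1])))
d=bot.camera_params('wrist');np.savez('w3.npz',**d)
im=snap('wrist','w3')
for q in ['tray','push_plate','station','box_center']: print(q,bot.tip_of(q,'wrist'))
cv2.imwrite('pics/c5.png',cv2.resize(im[0:200,130:390],None,fx=3,fy=3,interpolation=cv2.INTER_CUBIC))
E
```

```text
7.2 [ 0.55531787 -0.24637267  0.27205908] 0.04940677581054178 [ 1.03495468  0.66724903 -0.95656212] 8.782142698182522
tray [{'at': [0.5323, -0.1234, 0.0399], 'p': 0.78}]
push_plate [{'at': [0.53, -0.1203, 0.0398], 'p': 0.74}]
station [{'at': [0.5321, -0.1219, -0.0003], 'p': 0.73}]
box_center [{'at': [0.5553, -0.2445, 0.2824], 'p': 0.63}]
```

View pics/w3.png

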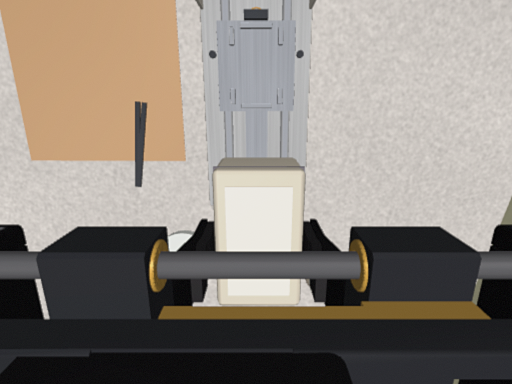

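View pics/c5.png

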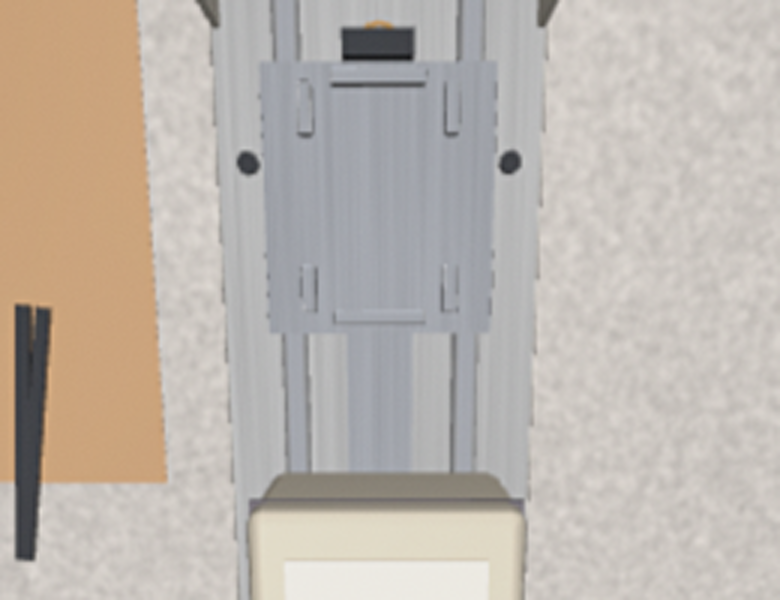

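```bash
python3 - <<'E'
from h import *
P=np.array([ray('wrist',(u/3+130,v/3),.04) for u,v in [(262,62),(495,62),(491,332),(272,332)]])
print(P.round(4),P.mean(0).round(4))
def yawy(a,b): d=b-a; return np.degrees(np.arctan2(-d[0],d[1]))
n=np.linalg.norm
print(yawy(P[3],P[0]),yawy(P[2],P[1]),yawy(P[0],P[1])+90,yawy(P[3],P[2])+90,n(P[0]-P[1]),n(P[2]-P[1]),n(P[2]-P[3]))
Q=np.array([ray('wrist',(u/3+130,v/3),.040) for u,v in [(307,285),(450,290),(380,80),(380,316),(380,75)]])
print(Q.round(4))
B=[ray('wrist',(u/3+130,v/3),.012) for u,v in [(247,162),(510,162)]];print(yawy(*B)+90,np.mean(B,0))
# box yaw in hand from top label: corners in full image
im=cv2.imread('pics/w3.png');s=bot.sense()
T=s['ee_pos'];
for z in (0.27+.032,): 
  print([ray('wrist',p,z).round(4).tolist() for p in [(215,168),(303,168),(299,304),(217,304)]])
E
```

```text
[[ 0.477  -0.0804  0.04  ]
 [ 0.5735 -0.0656  0.04  ]
 [ 0.5919 -0.1733  0.04  ]
 [ 0.494  -0.1883  0.04  ]] [ 0.5341 -0.1269  0.04  ]
8.946455204182216 9.72260604997115 8.730931776740462 8.734178360991464 0.09762258560032723 0.10928842020695025 0.09910299314830075
[[ 0.507  -0.1658  0.04  ]
 [ 0.5705 -0.1582  0.04  ]
 [ 0.5269 -0.0796  0.04  ]
 [ 0.5412 -0.174   0.04  ]
 [ 0.5266 -0.0777  0.04  ]]
8.732076509850899 [ 0.5301323  -0.10676201  0.012     ]
[[0.5258, -0.2094, 0.302], [0.5717, -0.2024, 0.302], [0.5854, -0.2849, 0.302], [0.5364, -0.2924, 0.302]]
```

Request:
apply_moves --increments '[[[-0.131,0.756,0],0,1],[[-0.131,0.756,0],0,1],[[-0.131,0.756,0],0,1],[[-0.131,0.756,0],0,1],[[0,0,-1],0,1],[[0,0,-1],0,1],[[0,0,-1],0,1],[[0,0,-1],0,1]]'

```text
time: 8.45
ee_pos: [0.5347, -0.1265, 0.1111]
tool_rot: [[-0.152, 0.988, 0.001], [0.988, 0.152, -0.001], [-0.001, 0.001, -1.0]]
wrist_force: [0.1, -0.0, -0.4]
gripper_width: 0.0501
```

Request:
apply_moves --increments '[[[0,0,-0.5],0,1],[[0,0,-0.2],0,1],[[0,0,0],0,1],[[0,0,0],0,1],[[0,0,0],0,1],[[0,0,0],0,1],[[0,0,0],0,1],[[0,0,0],0,1]]'

```text
time: 9.45
ee_pos: [0.5343, -0.1263, 0.0841]
tool_rot: [[-0.152, 0.988, 0.0], [0.988, 0.152, -0.0], [-0.0, 0.0, -1.0]]
wrist_force: [-0.5, 0.1, -0.0]
gripper_width: 0.0499
```

```bash
python3 - <<'E'
from h import *
s=bot.sense();print(s['time'],s['ee_pos'],s['gripper_width'],s['wrist_force'],np.degrees(np.arctan2(s['tool_rot'][1][1],s['tool_rot'][0][1])))
im=snap('wrist','w4');snap('scene','s4')
cv2.imwrite('pics/c6.png',cv2.resize(im[80:340,130:390],None,fx=2.3,fy=2.3,interpolation=cv2.INTER_CUBIC))
im=cv2.imread('pics/s4.png')
cv2.imwrite('pics/c7.png',cv2.resize(im[100:240,155:295],None,fx=4,fy=4,interpolation=cv2.INTER_CUBIC))
E
```

```text
9.45 [ 0.53430525 -0.12630174  0.08405415] 0.04992020549957346 [-0.52536641  0.06126083 -0.0151835 ] 8.717811047584728
```

View pics/c6.png

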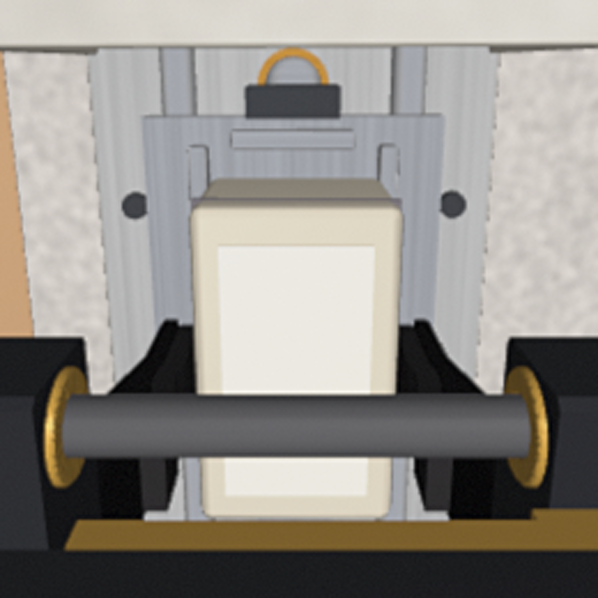

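View pics/c7.png

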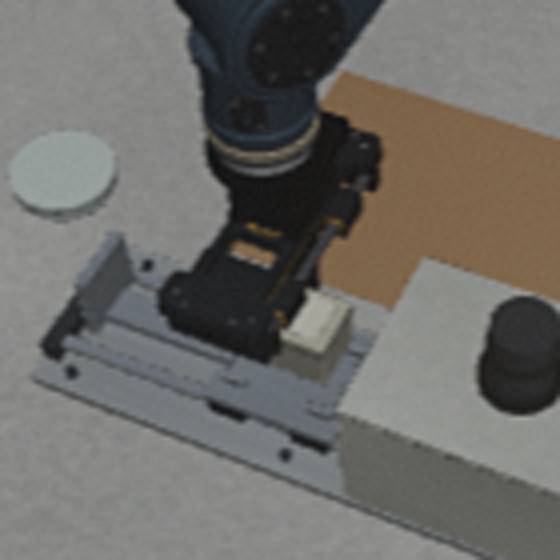

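```bash
python3 - <<'E'
from h import *
f=2.3; th=np.radians(8.8); ex=np.array([np.cos(th),np.sin(th)]);ey=np.array([-np.sin(th),np.cos(th)])
c=np.array([0.5341,-0.1265])
def g(u,v,z):
    p=ray('wrist',(u/f+130,v/f+80),z)[:2]-c; return np.round([p@ex*1e3,p@ey*1e3],1)
for n,u,v,z in [('deckTL',143,117,.04),('deckTR',442,116,.04),('rimtop far L',232,131,.048),('rimtop near L',232,147,.048),('rim far R',354,130,.048),('rimL inner top',207,150,.048),('rimR inner top',380,150,.048),
 ('box bot L',212,179,.0725),('box bot R',386,179,.0725),('box top L',193,206,.1165),('box top R',401,206,.1165),('boxtop rearL',203,518,.1165),('boxtop rearR',388,518,.1165),('boltL',135,205,.012),('boltR',453,204,.012)]: print(n,g(u,v,z))
E
```

```text
deckTL [-50.3  55.4]
deckTR [48.  55.6]
rimtop far L [-20.4  51.6]
rimtop near L [-20.5  46.5]
rim far R [18.5 51.9]
rimL inner top [-28.6  45.6]
rimR inner top [27.  45.5]
box bot L [-24.3  40.3]
box bot R [25.9 40.2]
box top L [-23.3  41.6]
box top R [23.6 41.5]
boxtop rearL [-24.2 -40.7]
boxtop rearR [ 23.6 -40.7]
boltL [-61.6  20.1]
boltR [60.  20.3]
```

Request:
apply_moves --increments '[[[-0.03,0.028,0],0,1],[[0,0,-0.25],0,1],[[0,0,-0.25],0,1],[[0,0,-0.15],0,1],[[0,0,-0.1],0,1],[[0,0,-0.04],0,1],[[0,0,0],0,1],[[0,0,0],0,1]]'

```text
time: 10.55
ee_pos: [0.5331, -0.1252, 0.0526]
tool_rot: [[-0.152, 0.988, 0.0], [0.988, 0.152, -0.0], [-0.0, 0.0, -1.0]]
wrist_force: [-1.6, -0.6, 1.3]
gripper_width: 0.0495
```

```bash
python3 - <<'E'
from h import *
s=bot.sense();print(s['time'],s['ee_pos'],s['gripper_width'],s['wrist_force'],s['wrist_torque'])
im=snap('wrist','w5')
cv2.imwrite('pics/c8.png',cv2.resize(im[80:340,130:390],None,fx=2.3,fy=2.3,interpolation=cv2.INTER_CUBIC))
E
```

```text
10.55 [ 0.53314419 -0.12521281  0.05261104] 0.04951356448418117 [-1.55637368 -0.55890454  1.31470391] [-0.00596755  0.11724482  0.02067644]
```

View pics/c8.png

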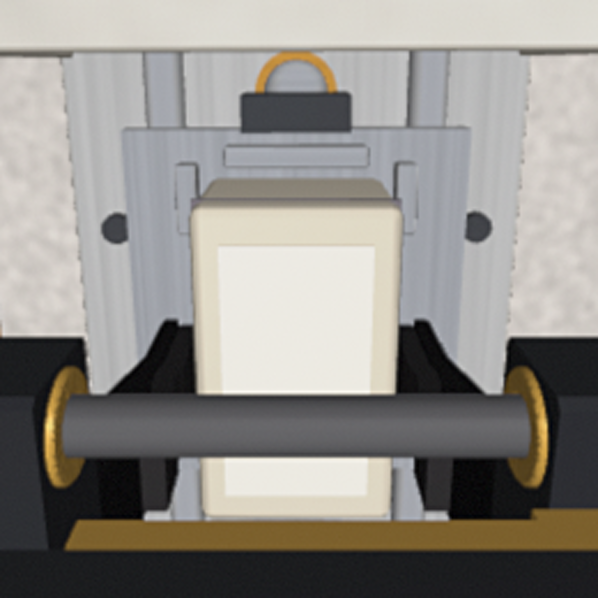

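Request:
apply_moves --increments '[[[0,0,-0.015],0,1],[[0,0,0],0,0.25],[[0,0,0],0,0.25],[[0,0,0],0,0.25],[[0,0,0.1],0,0.2],[[0,0,0.5],0,0.2],[[0,0,1],0,0.2],[[0,0,1],0,0.2]]'

```text
time: 11.6
ee_pos: [0.5328, -0.125, 0.1567]
tool_rot: [[-0.152, 0.988, -0.001], [0.988, 0.152, 0.0], [0.0, -0.001, -1.0]]
wrist_force: [0.9, -0.3, -0.3]
gripper_width: 0.0695
```

Request:
apply_moves --increments '[[[0,0,1],0,1],[[0,0,1],0,1],[[0.1,-0.7,0],-0.1,1],[[0.1,-0.7,0],-0.1,1],[[0.1,-0.7,0],-0.1,1],[[0.1,-0.7,0],-0.1,1],[[0,0,0],0,1],[[0,0,0],0,1]]'

```text
time: 12.6
ee_pos: [0.5485, -0.2362, 0.2356]
tool_rot: [[0.457, 0.89, -0.001], [0.89, -0.457, 0.001], [0.001, -0.001, -1.0]]
wrist_force: [0.9, 1.1, 0.2]
gripper_width: 0.0019
```

```bash
python3 - <<'E'
from h import *
s=bot.sense();print(s['time'],s['ee_pos'],s['gripper_width'],s['wrist_force'],np.degrees(np.arctan2(s['tool_rot'][1][1],s['tool_rot'][0][1])))
im=snap('wrist','w6')
snap('top','t6');snap('scene','s6')
for q in ['tray','push_plate','box_center']:
  for c in ['wrist','top','scene']: print(q,c,bot.tip_of(q,c))
im=cv2.imread('pics/s6.png')
cv2.imwrite('pics/c9.png',cv2.resize(im[100:240,155:295],None,fx=4,fy=4,interpolation=cv2.INTER_CUBIC))
E
```

```text
12.6 [ 0.54854201 -0.23623634  0.2355577 ] 0.0018712991210241001 [0.86898546 1.0856884  0.2439539 ] -27.18420593964098
tray wrist []
tray top [{'at': [0.528, -0.1231, 0.0358], 'p': 0.82}]
tray scene [{'at': [0.5346, -0.1207, 0.0381], 'p': 0.94}]
push_plate wrist [{'at': [0.5615, -0.2895, 0.0637], 'p': 0.61}]
push_plate top [{'at': [0.6712, 0.3228, -0.0002], 'p': 0.34}]
push_plate scene [{'at': [0.5625, -0.2892, 0.0611], 'p': 0.61}]
box_center wrist [{'at': [0.5308, -0.1265, 0.0634], 'p': 0.9}]
box_center top [{'at': [0.5313, -0.1281, 0.0603], 'p': 0.56}]
box_center scene [{'at': [0.5344, -0.124, 0.066], 'p': 0.59}]
```

View pics/w6.png

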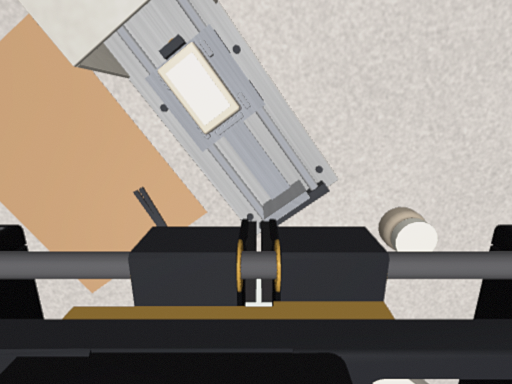

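View pics/c9.png

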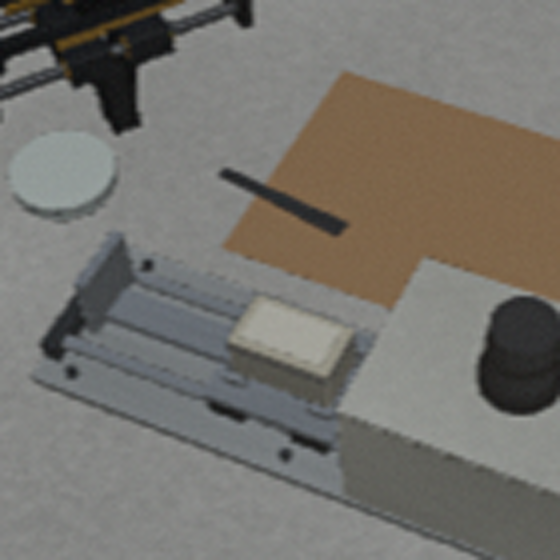

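The box sits between the rims (px (200,88) in the wrist view), and the networks agree: its centre height reads 63 mm against 62 expected. Next I bring the shut fingers behind the push plate.

Request:
apply_moves --increments '[[[0.095,-0.545,0],0.1,1],[[0.095,-0.545,0],0.1,1],[[0.095,-0.545,0],0.1,1],[[0.095,-0.545,0],0.1,1],[[0,0,-0.8],0,1],[[0,0,-0.8],0,1],[[0,0,-0.8],0,1],[[0,0,-0.6],0,1]]'

```text
time: 14.2
ee_pos: [0.5637, -0.3241, 0.1141]
tool_rot: [[-0.151, 0.988, -0.001], [0.988, 0.151, 0.001], [0.001, -0.001, -1.0]]
wrist_force: [0.4, -0.1, 0.2]
gripper_width: 0.0005
```

```bash
python3 - <<'E'
from h import *
s=bot.sense();print(s['time'],s['ee_pos'],s['gripper_width'],s['wrist_force'],np.degrees(np.arctan2(s['tool_rot'][1][1],s['tool_rot'][0][1])))
im=snap('wrist','w7');snap('scene','s7')
im=cv2.imread('pics/s7.png')
cv2.imwrite('pics/c10.png',cv2.resize(im[100:240,125:285],None,fx=4,fy=4,interpolation=cv2.INTER_CUBIC))
E
```

```text
14.2 [ 0.56374826 -0.32405634  0.11413105] 0.00048093508378623683 [ 0.41639417 -0.06412938  0.222569  ] 8.710745647702092
```

View pics/w7.png

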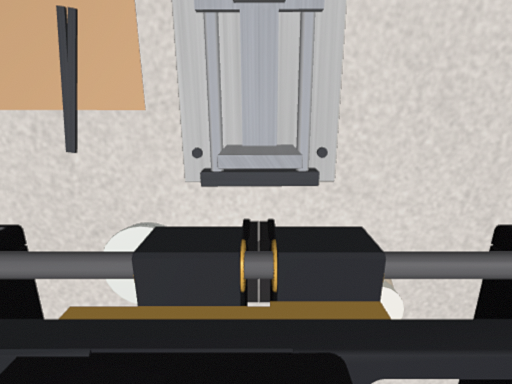

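View pics/c10.png

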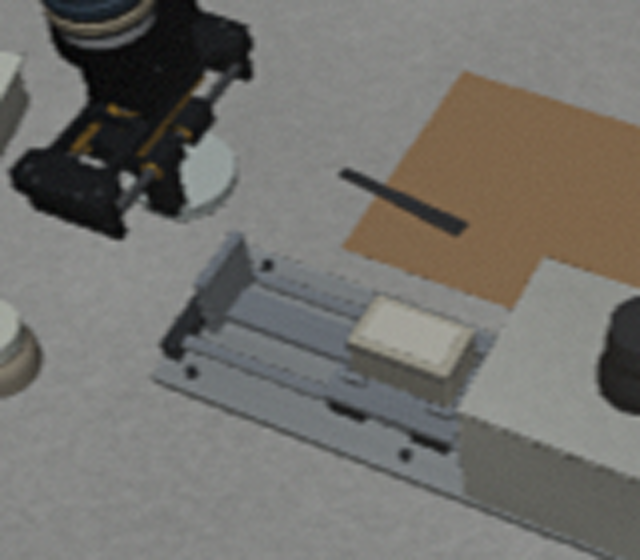

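Request:
apply_moves --increments '[[[0,0,-0.5],0,1],[[0,0,-0.5],0,1],[[0,0,-0.35],0,1],[[-0.01,0.074,0],0,1],[[-0.01,0.074,0],0,1],[[-0.01,0.074,0],0,1],[[0,0,0],0,1],[[0,0,0],0,1]]'

```text
time: 15.3
ee_pos: [0.5633, -0.3156, 0.0622]
tool_rot: [[-0.152, 0.988, 0.001], [0.988, 0.152, -0.001], [-0.001, 0.0, -1.0]]
wrist_force: [0.6, -0.3, -0.1]
gripper_width: 0.0006
```

Request:
apply_moves --increments '[[[-0.004,0.0247,0],0,1],[[-0.004,0.0247,0],0,1],[[-0.004,0.0247,0],0,1],[[-0.004,0.0247,0],0,1],[[-0.004,0.0247,0],0,1],[[-0.004,0.0247,0],0,1],[[-0.004,0.0247,0],0,1],[[-0.004,0.0247,0],0,1]]'

```text
time: 16.3
ee_pos: [0.5618, -0.3075, 0.0617]
tool_rot: [[-0.152, 0.988, 0.0], [0.988, 0.152, -0.0], [-0.0, 0.0, -1.0]]
wrist_force: [0.2, -0.8, 0.3]
gripper_width: 0.0006
```

```bash
python3 - <<'E'
from h import *
s=bot.sense();print(s['time'],s['ee_pos'],s['wrist_force'],s['wrist_torque'])
im=snap('wrist','w8')
E
```

```text
16.3 [ 0.56178158 -0.30751797  0.06174279] [ 0.16998345 -0.76603259  0.26568615] [-0.05395593  0.02497248 -0.02309673]
```

View pics/w8.png

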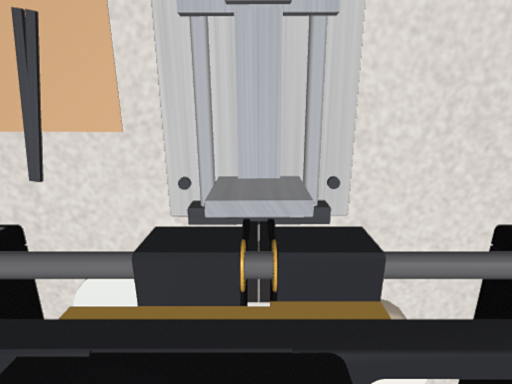

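Request:
apply_moves --increments '[[[-0.004,0.0247,0],0,1],[[-0.004,0.0247,0],0,1],[[-0.004,0.0247,0],0,1],[[-0.004,0.0247,0],0,1],[[-0.004,0.0247,0],0,1],[[-0.004,0.0247,0],0,1],[[-0.004,0.0247,0],0,1],[[-0.004,0.0247,0],0,1]]'

```text
time: 17.35
ee_pos: [0.5609, -0.3015, 0.0619]
tool_rot: [[-0.152, 0.988, 0.001], [0.988, 0.152, -0.003], [-0.004, 0.001, -1.0]]
wrist_force: [0.1, -7.4, -2.7]
gripper_width: 0.0
```

Request:
apply_moves --increments '[[[-0.004,0.0247,0],0,1],[[-0.004,0.0247,0],0,1],[[-0.004,0.0247,0],0,1],[[-0.004,0.0247,0],0,1],[[-0.004,0.0247,0],0,1],[[-0.004,0.0247,0],0,1],[[-0.004,0.0247,0],0,1],[[-0.004,0.0247,0],0,1]]'

```text
time: 18.35
ee_pos: [0.5609, -0.3003, 0.0622]
tool_rot: [[-0.154, 0.988, 0.005], [0.988, 0.154, -0.015], [-0.015, 0.003, -1.0]]
wrist_force: [-1.2, -20.0, -8.5]
gripper_width: 0.0
```

```bash
python3 - <<'E'
from h import *
im=snap('wrist','w9');snap('scene','s9')
s=bot.sense();print(s['time'],s['ee_pos'],s['wrist_force'],s['wrist_torque'])
im2=cv2.imread('pics/s9.png')
a=cv2.resize(im2[100:240,125:285],None,fx=3,fy=3,interpolation=cv2.INTER_CUBIC);b=cv2.resize(im[150:290,180:340],None,fx=3,fy=3,interpolation=cv2.INTER_CUBIC)
cv2.imwrite('pics/c11.png',cv2.resize(np.hstack([a,b]),None,fx=.83,fy=.83))
E
```

```text
18.45 [ 0.56091102 -0.3003253   0.06222282] [ -1.12159442 -19.11803206  -9.09007356] [-3.49699341  0.2484969   0.05408452]
```

View pics/c11.png

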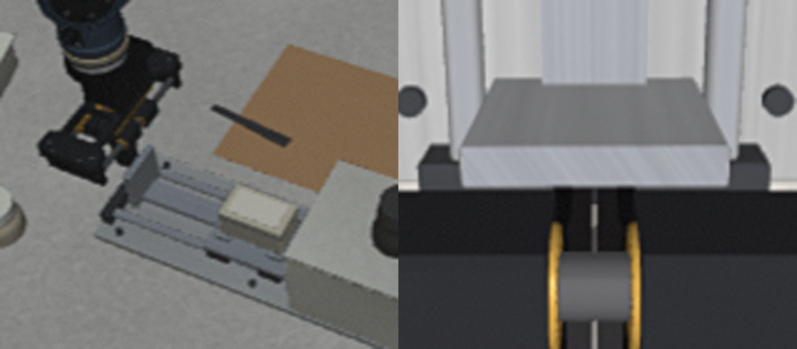

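Request:
apply_moves --increments '[[[-0.002,0.0125,0],0,1],[[-0.002,0.0125,0],0,1],[[-0.002,0.0125,0],0,1],[[-0.002,0.0125,0],0,1],[[-0.002,0.0125,0],0,1],[[-0.002,0.0125,0],0,1],[[-0.002,0.0125,0],0,1],[[-0.002,0.0125,0],0,1]]'

```text
time: 19.45
ee_pos: [0.561, -0.3, 0.0624]
tool_rot: [[-0.154, 0.988, 0.007], [0.988, 0.154, -0.021], [-0.021, 0.004, -1.0]]
wrist_force: [-3.0, -25.7, -11.8]
gripper_width: 0.0003
```

Request:
apply_moves --increments '[[[-0.002,0.0125,-0.012],0,1],[[-0.002,0.0125,-0.012],0,1],[[-0.002,0.0125,-0.012],0,1],[[-0.002,0.0125,-0.012],0,1],[[-0.002,0.0125,-0.012],0,1],[[-0.002,0.0125,0],0,1],[[0,0,0],0,1],[[0,0,0],0,1]]'

```text
time: 20.45
ee_pos: [0.5611, -0.2999, 0.0622]
tool_rot: [[-0.155, 0.988, 0.009], [0.988, 0.155, -0.026], [-0.027, 0.005, -1.0]]
wrist_force: [-5.8, -29.6, -2.9]
gripper_width: 0.0006
```

```bash
python3 - <<'E'
from h import *
im=snap('wrist','w10');sc=snap('scene','s10')
s=bot.sense();print(s['time'],s['ee_pos'],s['wrist_force'],s['wrist_torque'],s['joint_efforts'])
a=cv2.imread('pics/s7.png')
f=lambda i:cv2.resize(i[130:230,155:285],None,fx=3,fy=3,interpolation=cv2.INTER_CUBIC)
cv2.imwrite('pics/c12.png',np.hstack([f(a),f(sc)]))
b=cv2.imread('pics/w9.png')
print(cv2.phaseCorrelate(np.float32(a[180:215,180:240].mean(2)),np.float32(sc[180:215,180:240].mean(2))))
g=lambda i:cv2.resize(i[100:300,160:350],None,fx=2,fy=2,interpolation=cv2.INTER_CUBIC)
cv2.imwrite('pics/c13.png',np.hstack([g(b),g(im)]))
E
```

```text
20.55 [ 0.56110235 -0.29986154  0.06221167] [ -4.86376507 -29.67785054  -2.88922037] [-5.35476683  0.99886097  0.04288398] [ 18.04108143 -46.27507567  -4.98198152   6.25472948   4.08944875
   0.11074389]
((0.4915696458574068, -0.10264503922149615), 0.9684782800851045)
```

View pics/c12.png

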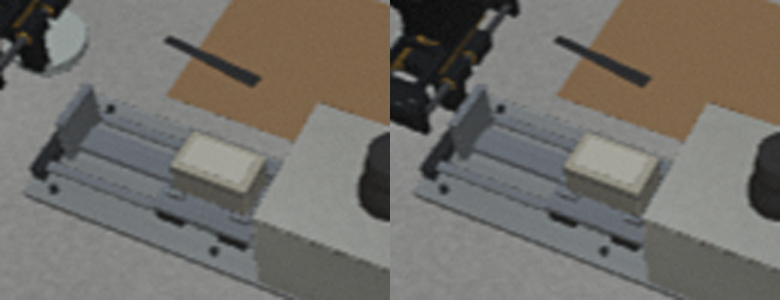

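View pics/c13.png

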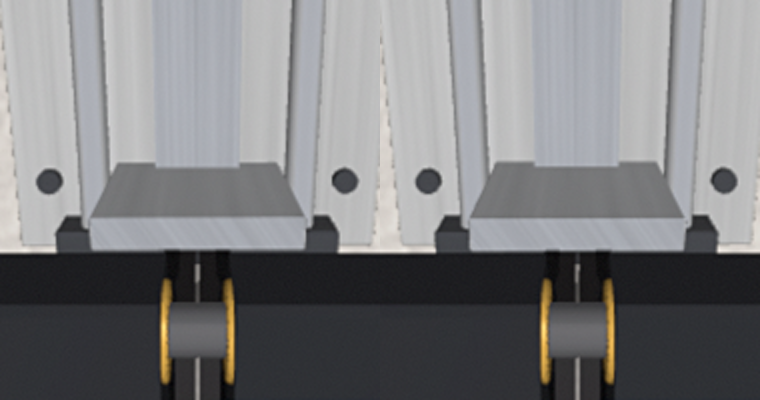

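The carriage has barely moved (about 1 mm). The fingers press the plate squarely, and the black bar behind it is low (about 26 mm), so it isn't in the way. I keep raising the push in small steps.

Request:
apply_moves --increments '[[[-0.002,0.0125,0],0,1],[[-0.002,0.0125,0],0,1],[[-0.002,0.0125,0],0,1],[[-0.002,0.0125,0],0,1],[[-0.002,0.0125,0],0,1],[[-0.002,0.0125,0],0,1],[[0,0,0],0,1],[[0,0,0],0,1]]'

```text
time: 21.55
ee_pos: [0.5585, -0.2837, 0.0605]
tool_rot: [[-0.152, 0.988, 0.002], [0.988, 0.152, -0.004], [-0.004, 0.002, -1.0]]
wrist_force: [-1.3, -7.6, 4.0]
gripper_width: 0.0007
```

Request:
apply_moves --increments '[[[-0.008,0.05,0],0,1],[[-0.012,0.075,0],0,1],[[-0.015,0.099,0],0,1],[[-0.015,0.099,0],0,1],[[-0.015,0.099,0],0,1],[[-0.015,0.099,0],0,1],[[-0.015,0.099,0],0,1],[[-0.015,0.099,0],0,1]]'

```text
time: 22.55
ee_pos: [0.5535, -0.2527, 0.0594]
tool_rot: [[-0.152, 0.988, 0.001], [0.988, 0.152, -0.0], [-0.0, 0.001, -1.0]]
wrist_force: [1.5, -1.4, 1.9]
gripper_width: 0.001
```

```bash
python3 - <<'E'
from h import *
im=snap('wrist','w11');sc=snap('scene','s11')
s=bot.sense();print(s['time'],s['ee_pos'],s['wrist_force'])
f=lambda i:cv2.resize(i[100:240,155:335],None,fx=3,fy=3,interpolation=cv2.INTER_CUBIC)
cv2.imwrite('pics/c14.png',f(sc))
E
```

```text
22.65 [ 0.55302253 -0.25201671  0.0591503 ] [ 0.81093833 -2.55600422  0.86940629]
```

View pics/c14.png

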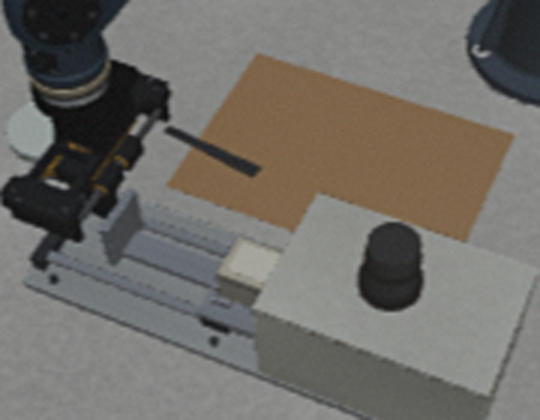

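View pics/w11.png

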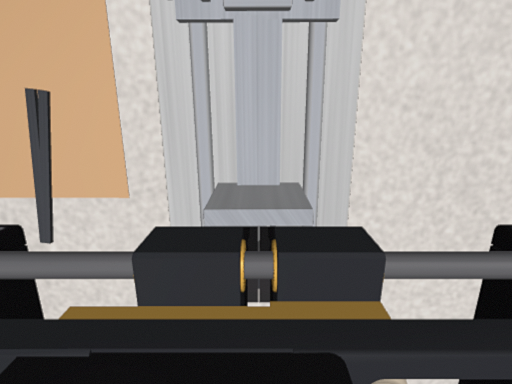

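Request:
apply_moves --increments '[[[-0.015,0.099,0],0,1],[[-0.015,0.099,0],0,1],[[-0.015,0.099,0],0,1],[[-0.015,0.099,0],0,1],[[-0.015,0.099,0],0,1],[[-0.015,0.099,0],0,1],[[-0.015,0.099,0],0,1],[[-0.015,0.099,0],0,1]]'

```text
time: 23.65
ee_pos: [0.5481, -0.2209, 0.0592]
tool_rot: [[-0.152, 0.988, -0.001], [0.988, 0.152, 0.0], [0.0, -0.001, -1.0]]
wrist_force: [0.9, -2.9, -0.8]
gripper_width: 0.0003
```

Request:
apply_moves --increments '[[[-0.011,0.074,0],0,1],[[-0.011,0.074,0],0,1],[[-0.011,0.074,0],0,1],[[-0.008,0.05,0],0,1],[[-0.008,0.05,0],0,1],[[-0.008,0.05,0],0,1],[[-0.006,0.037,0],0,1],[[-0.006,0.037,0],0,1]]'

```text
time: 24.65
ee_pos: [0.5454, -0.2033, 0.0593]
tool_rot: [[-0.152, 0.988, -0.0], [0.988, 0.152, 0.0], [0.0, -0.0, -1.0]]
wrist_force: [0.1, -2.6, -0.6]
gripper_width: 0.0005
```

```bash
python3 - <<'E'
from h import *
s=bot.sense();print(s['time'],s['ee_pos'],s['wrist_force']); d=s['ee_pos'][:2]-np.array([.5332,-.1256]);print('s',d@[-.153,.988],'lat',d@[.988,.153])
E
```

```text
24.65 [ 0.54541955 -0.20332339  0.0592518 ] [ 0.12652923 -2.59312125 -0.61989913]
s -0.07866030309055426 lat 0.00018123693329800727
```

Request:
apply_moves --increments '[[[-0.006,0.037,0],0,1],[[-0.006,0.037,0],0,1],[[-0.006,0.037,0],0,1],[[-0.006,0.037,0],0,1],[[-0.006,0.037,0],0,1],[[-0.006,0.037,0],0,1],[[-0.006,0.037,0],0,1],[[-0.006,0.037,0],0,1]]'

```text
time: 25.65
ee_pos: [0.5437, -0.1915, 0.0593]
tool_rot: [[-0.152, 0.988, -0.0], [0.988, 0.152, 0.0], [0.0, -0.0, -1.0]]
wrist_force: [-0.9, -3.4, -0.8]
gripper_width: 0.0004
```

Request:
apply_moves --increments '[[[-0.003,0.02,0],0,1],[[-0.003,0.02,0],0,1],[[-0.003,0.02,0],0,1],[[-0.003,0.02,0],0,1],[[-0.003,0.02,0],0,1],[[-0.003,0.02,0],0,1],[[-0.002,0.0125,0],0,1],[[-0.002,0.0125,0],0,1]]'

```text
time: 26.65
ee_pos: [0.5428, -0.1858, 0.0594]
tool_rot: [[-0.152, 0.988, -0.0], [0.988, 0.152, -0.0], [-0.0, -0.0, -1.0]]
wrist_force: [-2.0, -2.4, -1.7]
gripper_width: 0.0005
```

Request:
apply_moves --increments '[[[-0.002,0.0125,0],0,1],[[-0.002,0.0125,0],0,1],[[-0.002,0.0125,0],0,1],[[-0.002,0.0125,0],0,1],[[-0.002,0.0125,0],0,1],[[-0.002,0.0125,0],0,1],[[-0.002,0.0125,0],0,1],[[-0.002,0.0125,0],0,1]]'

```text
time: 27.65
ee_pos: [0.5422, -0.1818, 0.0594]
tool_rot: [[-0.152, 0.988, 0.0], [0.988, 0.152, -0.0], [-0.0, -0.0, -1.0]]
wrist_force: [-1.6, -3.7, 0.1]
gripper_width: 0.0007
```

Request:
apply_moves --increments '[[[-0.002,0.0125,0],0,1],[[-0.002,0.0125,0],0,1],[[-0.002,0.0125,0],0,1],[[-0.002,0.0125,0],0,1],[[-0.002,0.0125,0],0,1],[[-0.002,0.0125,0],0,1],[[-0.002,0.0125,0],0,1],[[-0.002,0.0125,0],0,1]]'

```text
time: 28.65
ee_pos: [0.5416, -0.1778, 0.0594]
tool_rot: [[-0.152, 0.988, 0.0], [0.988, 0.152, -0.0], [-0.0, 0.0, -1.0]]
wrist_force: [-1.3, -3.9, -1.5]
gripper_width: 0.0004
```

Request:
apply_moves --increments '[[[-0.002,0.0125,0],0,1],[[-0.002,0.0125,0],0,1],[[-0.002,0.0125,0],0,1],[[-0.002,0.0125,0],0,1],[[-0.002,0.0125,0],0,1],[[-0.002,0.0125,0],0,1],[[-0.002,0.0125,0],0,1],[[-0.002,0.0125,0],0,1]]'

```text
time: 29.65
ee_pos: [0.5413, -0.1754, 0.0594]
tool_rot: [[-0.152, 0.988, 0.001], [0.988, 0.152, -0.003], [-0.003, 0.0, -1.0]]
wrist_force: [-2.6, -7.7, -1.6]
gripper_width: 0.0002
```

Request:
apply_moves --increments '[[[-0.001,0.006,0],0,1],[[-0.001,0.006,0],0,1],[[-0.001,0.006,0],0,1],[[-0.001,0.006,0],0,1],[[0,0,0],0,1],[[0,0,0],0,1],[[0,0,0],0,1],[[0,0,0],0,1]]'

```text
time: 30.65
ee_pos: [0.5412, -0.1748, 0.0594]
tool_rot: [[-0.152, 0.988, 0.001], [0.988, 0.152, -0.003], [-0.003, 0.0, -1.0]]
wrist_force: [-2.5, -8.5, -2.5]
gripper_width: 0.0002
```

```bash
python3 - <<'E'
from h import *
im=snap('wrist','w12');sc=snap('scene','s12')
s=bot.sense();print(s['time'],s['ee_pos'],s['wrist_force']);d=s['ee_pos'][:2]-np.array([.5332,-.1256]);print('s',d@[-.153,.988])
f=lambda i:cv2.resize(i[100:240,155:335],None,fx=3,fy=3,interpolation=cv2.INTER_CUBIC)
cv2.imwrite('pics/c15.png',f(sc))
E
```

```text
30.75 [ 0.54121741 -0.1748854   0.05945841] [-2.56517723 -8.49207006 -2.83834857]
s -0.04992063781312749
```

View pics/c15.png

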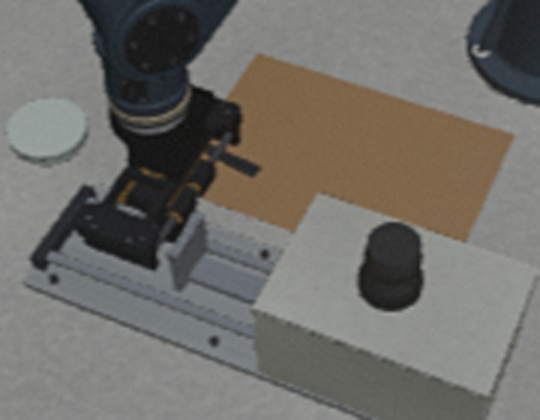

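View pics/w12.png

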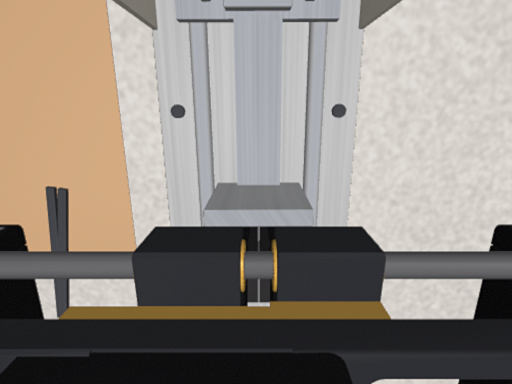

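Force is steady at 8.5 N, about 2.6 mm of compression at roughly 129 mm of travel. The carriage is on the buffer and well under overload, so I back off gently.

Request:
apply_moves --increments '[[[0.002,-0.0125,0],0,1],[[0.002,-0.0125,0],0,1],[[0.002,-0.0125,0],0,1],[[0.004,-0.025,0],0,1],[[0.004,-0.025,0],0,1],[[0.008,-0.05,0],0,1],[[0.03,-0.2,0],0,1],[[0.06,-0.4,0],0,1]]'

```text
time: 31.75
ee_pos: [0.5455, -0.2025, 0.0594]
tool_rot: [[-0.152, 0.988, 0.0], [0.988, 0.152, 0.0], [0.0, 0.0, -1.0]]
wrist_force: [-0.6, -0.3, 0.0]
gripper_width: 0.0008
```

Request:
apply_moves --increments '[[[0.08,-0.5,0],0,1],[[0,0,0.5],0,1],[[0,0,0.8],0,1],[[0,-0.5,0.8],0,1],[[0,-0.5,0.4],0,1],[[0,0,0],0,1],[[0,0,0],0,1],[[0,0,0],0,1]]'

```text
time: 32.75
ee_pos: [0.5476, -0.2613, 0.158]
tool_rot: [[-0.152, 0.988, -0.002], [0.988, 0.152, 0.002], [0.002, -0.002, -1.0]]
wrist_force: [0.1, -0.5, -0.8]
gripper_width: 0.0001
```

```bash
python3 - <<'E'
from h import *
im=snap('wrist','w13');sc=snap('scene','s13');tp=snap('top','t13')
s=bot.sense();print(s['time'],s['ee_pos'],s['wrist_force'])
for q in ['push_plate','tray','box_center','jar','dish','tweezers','pot']:
  for c in ['wrist','top','scene']:
    print(q,c,[(np.round(x['at'],3).tolist(),round(x['p'],2)) for x in bot.tip_of(q,c)][:2])
f=lambda i:cv2.resize(i[100:240,155:335],None,fx=3,fy=3,interpolation=cv2.INTER_CUBIC)
cv2.imwrite('pics/c16.png',f(sc))
E
```

```text
32.9 [ 0.54813526 -0.26155578  0.15855679] [ 0.68895172  0.02896558 -0.06586591]
push_plate wrist [([0.542, -0.162, 0.06], 0.7)]
push_plate top [([0.537, -0.162, 0.066], 0.69)]
push_plate scene [([0.542, -0.161, 0.062], 0.59)]
tray wrist []
tray top []
tray scene []
box_center wrist []
box_center top []
box_center scene []
jar wrist []
jar top [([0.668, 0.326, -0.002], 0.93), ([0.538, -0.163, 0.064], 0.72)]
jar scene [([0.668, 0.327, 0.001], 0.98)]
dish wrist []
dish top [([0.46, -0.428, -0.004], 0.83)]
dish scene [([0.457, -0.424, -0.0], 0.63)]
tweezers wrist [([0.375, -0.258, 0.001], 0.82)]
tweezers top []
tweezers scene [([0.538, -0.124, 0.002], 0.64), ([0.37, -0.258, 0.0], 0.4)]
pot wrist []
pot top []
pot scene [([0.692, -0.422, 0.001], 0.98)]
```

View pics/c16.png

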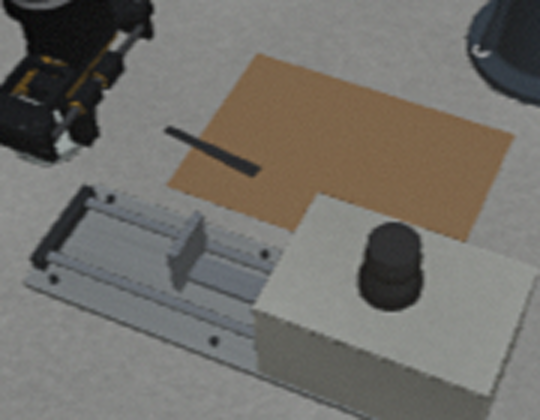

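View pics/w13.png

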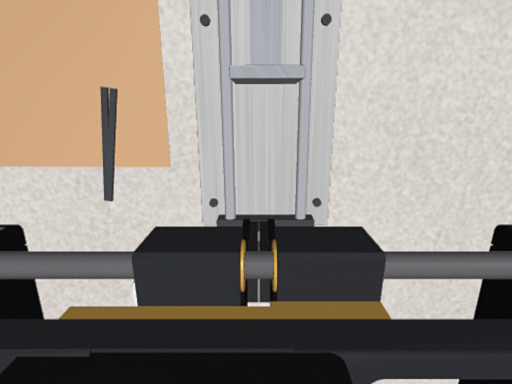

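```bash
python3 - <<'E'
from h import *
print(bot.sense()['time'],bot.sign_off())
E
```

```text
the job is handed in; nothing more can be done
33.95 None
```

I put the box in the tray, pushed the carriage into the hood until it met the buffer, and handed the job in at about 34 s of the 69 s allowed. I could not check the box after it went under the hood.

- **Box:** I lowered it flat between the tray rims and let go. The wrist and scene pictures taken afterwards showed it seated, and the networks put its centre 60 to 66 mm above the bench, against 62 mm expected.
- **Catch:** I pushed with shut fingers centred on the plate's rear face. The catch held at about 29 N, which is more than the 9 to 20 N stated, and gave way on the next small step. The box was still in the tray about 30 mm later, in the last picture that shows it. From there the carriage slid with about 3 N of friction.
- **Stop:** The carriage met the stop at about 4 mm/s, near 129 mm of travel. The push settled at about 8.5 N, roughly 2.6 mm of buffer compression. I never measured the compression directly; that figure comes from the force. I then backed off slowly and lifted clear.

**Last checks:**
- The wrist force was about zero, so the robot is touching nothing.
- The networks put the plate at about 128 mm of travel, which fits the carriage resting on the buffer.
- The jar, dish, tweezers and pot were each found again within about 4 mm of where they started. One scene detection put the tweezers on the station, but the pictures contradict it.
- The hood hides the tray and box from every camera. That the box is still seated rests on the last picture before it went in and the slow run after that.

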